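# Release the short tin from its gravity rack

### The arm

A 6-joint arm with a two-finger parallel gripper is mounted at the origin on a cart in front of the work surface, level with it; the furniture and walls round the work are solid. World frame = base frame: x ahead of the robot, y to its left, z up, the work surface at z = 0. Lengths are in m, angles in rad, forces in N, time in s.
With the tool pointing down it reaches from about 0.35 to 0.775 m from the base axis. Payload 7.3 kg.
Tool frame: the origin (TCP) lies at the very end of the fingers, on their centre line; the grasp point (between the pads) lies 19 mm behind it; z points along the fingers, y is the line along which they close (so a half turn about z gives the same grasp; the last joint's range is limited). The gripper opens to 92 mm and grips with 3 to 60 N. Pads are 19 mm wide; open, the fingers measure 130 mm over their backs; the gripper's body (75 mm by 190 mm) begins 47 mm behind the grasp point.
Start: joints at [-1.286, 0.342, 1.524, -0, 1.275, -0.146], TCP at [0.219, -0.477, 0.227] pointing down, gripper open.
Joint ranges: [-2.53, 2.53], [-0.77, 2.02], [0.04, 2.7], [-1, 4.14], [0.28, 2.66], [-3.11, 3.11]. Speed limits (rad/s): [2.57, 2.57, 3.14, 3.14, 3.14, 3.14].

### API

Orientations are given as a rotation vector (axis times angle).
In Python, from cell import robot gives the robot as it stands.
- The arm moves only by the shell command python3 -m crank 'ROWS' [FORCE]. ROWS is JSON, a list of rows, each an object with "twist": the turn, a rotation vector about the tool's x, y, z in degrees, a list of three; "travel": the shift along the tool's x, y, z in m, a list of three; "grip": the opening, from 0 (shut) to 1 (fully open). In form: [{"twist": [ax, ay, az], "travel": [tx, ty, tz], "grip": grip}, ...]. A call has 1 to 20 rows; each row is the pose to reach, as a shift and turn from the pose commanded when the call began, along the tool's axes at that moment; what a row does not reach only later rows make up. A row lasts 1/10 s, in which the tool goes at most 50 mm and 8.59 degrees, less where a joint would pass 70% of its speed; a pose out of reach is approached as far as the arm can. A call with a gripper value outside its range is refused whole. The fingers move at their own pace and stop on an object; FORCE is the grip in N (left out, the last holds). Time passes only in rows, so rows that repeat a pose let the fingers close. It gives the time, the measured TCP pose, the force, the opening and the grip force at its end, in the units of the state.
- robot.sense(): the state, without advancing time (a new reading comes with each control period).
- robot.read_camera(name): name is "scene" or "top" or "wrist"; returns a dict with "pixels" (400x640x3 uint8, blue, green, red), "depth" (400x640 float32, m along the optical axis (not along the pixel's ray), 0 where there is no reading), "fx", "fy", "cx", "cy" (pixels), "pose" (4x4, takes a point from camera to world coordinates). Camera axes: x right, y down, z forward; pixel columns grow to the right and rows downward; lengths in m; the calibration is good to about 2 mm. The wrist camera is an equidistant fisheye: a pixel r from the principal point sees the ray r / f radians off the axis. A picture is of the moment at which its call begins.
- robot.finish_job(): hands the job in; it is judged then, once.
The state is a dict: "t": time; "qpos": joint angles; "joint_vel": joint speeds; "joint_efforts": joint torques, N m; "ee_pos": TCP position; "eef_rot": TCP orientation; "ft_force": force on the tool from outside, world axes, zero at the start; "moment": the same for the moment, N m; "grip_width": opening from 0.0 (shut) to 1.0 (fully open); "grip_force": force on a finger pad.
Only numpy, scipy, OpenCV 4.12 (cv2) and the standard library are available. Lean on these libraries where they do the work, as an engineer would, in place of code of your own. Each camera call takes 0.05 s, during which the arm holds its last target. There are 200 camera calls.

### The job

Two wooden gravity racks stand on the worktop, one with a short tin and one with a tall tin waiting behind a gate. Press down the paddle of the short tin's rack so that its gate lifts and the tin rolls down to the front lip, then let the paddle come back up so that the gate is down again. Touch neither tin, leave the other rack's lever and tin as they are, and do not disturb the cup, the lemon or the honey jar.

Things in the scene. Friction and masses are not known exactly. Their poses are not given: they have to be found in the camera images.
- short_rack: the short tin's rack: a fixed wooden track 84 mm wide and 256 mm long that slopes down 10 degrees to a front lip; origin on the worktop under its middle, x points up the slope to its back (away from the mouth), y to its left, z up
- short_paddle (a point): black ribbed press paddle (30 x 30 x 7 mm), on a short stem at the front of the short rack's steel rocking lever, right of the rack. Origin: middle of its top face, 128 mm up at rest, at (-140, -88) mm from the rack's origin in rack x, y; outer (-x) edge tipped 0.2 rad up at rest. Its pivot lies 82 mm further back (+x), 33 mm lower; at full stroke its middle is 36 mm lower, 6 mm further out (-x)
- short_lever (a joint): angle of the short rack's rocking lever, rad: 0 = gate down (rest), 0.42 = paddle fully down and gate up, against a stop; the gate clears the tin from about 0.33. A spring returns it to 0; about 2 N at the paddle starts it, about 4 N holds it at the stop
- short_tin_center (a point): centre of the short tin (75 mm diameter, 58 mm long), lying on its side across the rack and waiting on the track behind the gate; it rolls down by itself when the gate is up (under 1 s) and stops against the front lip, where this centre is about 84 mm in front of the rack's origin
- tall_rack: the tall tin's rack: a fixed wooden track 136 mm wide and 256 mm long that slopes down 10 degrees to a front lip; origin on the worktop under its middle, x points up the slope to its back (away from the mouth), y to its left, z up
- tall_paddle (a point): black ribbed press paddle (30 x 30 x 7 mm), on a short stem at the front of the tall rack's steel rocking lever, right of the rack. Origin: middle of its top face, 128 mm up at rest, at (-140, -114) mm from the rack's origin in rack x, y; outer (-x) edge tipped 0.2 rad up at rest. Its pivot lies 82 mm further back (+x), 33 mm lower; at full stroke its middle is 36 mm lower, 6 mm further out (-x)
- tall_lever (a joint): angle of the tall rack's rocking lever, rad: 0 = gate down (rest), 0.42 = paddle fully down and gate up, against a stop; the gate clears the tin from about 0.33. A spring returns it to 0; about 2 N at the paddle starts it, about 4 N holds it at the stop
- tall_tin_center (a point): centre of the tall tin (75 mm diameter, 110 mm long), lying on its side across the rack and waiting on the track behind the gate; it rolls down by itself when the gate is up (under 1 s) and stops against the front lip, where this centre is about 84 mm in front of the rack's origin; it must stay where it is
- short_tin: the short tin itself; origin at the centre of one flat end
- tall_tin: the tall tin itself; origin at the centre of one flat end
- lemon: a lemon, 82 x 54 x 50 mm, origin under its middle; bystander
- cup: a small espresso cup, 63 x 86 x 50 mm, origin under its middle; bystander
- honey: a honey jar, 71 mm across, 110 mm tall, origin under its middle; bystander
There are look-alikes about, which are no part of the job. What is shaped like the short_tin but pink or red is not meant.

How it is judged:
On the way, in this order (a step that is already met when the one before it is completed fails the run):
1. the short rack's paddle is pressed down by the fingers and its gate is on its way up (value of joint short_lever above 0.2 rad and contact force between the fingers and short_lever above 0.5 N and distance between the grasp point and short_paddle below 0.07 m), for 0.05 s.
2. the short tin has rolled down to the front lip (x of short_tin_center in the frame of short_rack between -0.1 and -0.07 m and z of short_tin_center in the frame of short_rack between 0.05 and 0.085 m), for 0.2 s.
At the end, for the whole second after the job is handed in: the short tin rests in its rack against the front lip (centre 70 to 100 mm before the rack's origin, 50 to 85 mm up), both levers are at rest (under 0.04 rad), the tall tin still waits behind its gate, and cup, lemon and honey jar are within 20 mm of their places (all of step 2 and linear speed of each of short_tin, tall_tin below 0.02 m/s and value of joint each of short_lever, tall_lever below 0.04 rad and x of tall_tin_center in the frame of tall_rack above 0.06 m and distance of each of lemon, cup, honey from where it was at the start of the episode below 0.02 m); the robot touches nothing.
It fails at once if the robot touches a tin (contact force between any of the arm, the fingers and short_tin above 0.5 N or contact force between any of the arm, the fingers and tall_tin above 0.5 N).
It fails at once if a tin is lifted off its track (height (world z) of any of short_tin_center, tall_tin_center above 0.12 m).
It fails at once if the tall tin's lever is worked (value of joint tall_lever above 0.1 rad).
It fails at once if the tall tin leaves its place (distance of tall_tin_center from where it was at the start of the episode above 0.02 m).
It fails at once if the cup, the lemon or the honey jar is moved (distance of any of lemon, cup, honey from where it was at the start of the episode above 0.02 m).
It also fails if it takes over 32 s, if anything falls off the work surface, if the arm or the gripper's body presses on something with over 40 N, if the wrist force passes 120 N, or if a joint passes its speed limit or range.

## Working session

There is one attempt and no reset: what is moved stays moved. The work goes in short steps, Python scripts to look and compute and a shell command to move; the robot and the scene stay as the last step left them, time stands still between calls to the robot, and variables do not carry over. Pictures are saved under pics/ and viewed, at most 10 in all, crops included, and the job is handed in when it is done.

```bash
mkdir -p pics
cat > h.py <<'E'
import numpy as np, cv2
from cell import robot
def cap(n):
    c=robot.read_camera(n); np.savez(f'{n}.npz',**c); return c
def pt(c,u,v,d=None):
    u=int(u);v=int(v)
    if d is None:
        p=c['depth'][v-1:v+2,u-1:u+2]; p=p[p>0]; d=np.median(p)
    q=np.array([(u-c['cx'])/c['fx']*d,(v-c['cy'])/c['fy']*d,d,1])
    return (c['pose']@q)[:3]
E
python3 - <<'E'
from h import *
for n in('scene','top'):
    c=cap(n); cv2.imwrite(f'pics/{n}0.png',c['pixels'])
    print(n,c['pose'].round(3).tolist(),c['fx'])
s=robot.sense();print({k:s[k] for k in('t','ee_pos','eef_rot','grip_width')})
E
```

```text
scene [[-0.679, -0.512, 0.526, -0.083], [-0.734, 0.477, -0.484, 0.716], [-0.003, -0.714, -0.7, 0.937], [0.0, 0.0, 0.0, 1.0]] 380.21473276442066
top [[0.011, -0.999, 0.044, 0.49], [-1.0, -0.01, 0.016, 0.101], [-0.016, -0.044, -0.999, 1.247], [0.0, 0.0, 0.0, 1.0]] 383.9324598096524
{'t': 0.1, 'ee_pos': array([ 0.21914278, -0.47666766,  0.22613314]), 'eef_rot': array([-3.06764820e+00, -6.71201146e-01,  1.27793650e-04]), 'grip_width': 0.9989494637095875}
```

View pics/scene0.png

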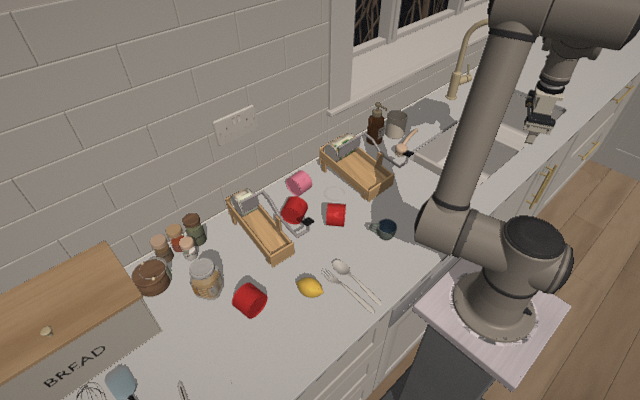

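View pics/top0.png

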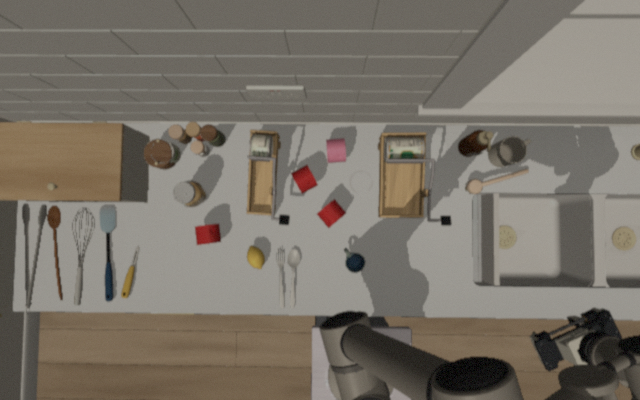

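Top picture: the narrow (short) rack is at about (263,173) with its black paddle at (284,219). The wide (tall) rack is at (403,175) with its paddle at (446,220). Red and pink decoy tins are at (304,179), (331,213), (207,234) and (336,150), the lemon is at (256,257), and the cup is at (355,262).
Paddle candidates are (284,219) and (446,220). I choose (284,219), which is right of the narrow rack, and will check it in a crop.

Run:
```python
from h import *
T=dict(np.load('top.npz'));S=dict(np.load('scene.npz'))
a=cv2.resize(T['pixels'][115:285,190:370],None,fx=4,fy=4,interpolation=2)[:600]
b=cv2.resize(S['pixels'][170:290,210:370],None,fx=5,fy=5,interpolation=2)
cv2.imwrite('pics/ct.png',a[:600]);
for n,c,(u0,v0,u1,v1),zr in(('top',T,(274,208,296,230),(.08,.2)),('scene',S,(298,212,318,232),(.08,.2)),('tallpad',T,(436,208,456,230),(.08,.2))):
    P=[]
    for v in range(v0,v1):
        for u in range(u0,u1):
            d=c['depth'][v,u]
            if d>0 and c['pixels'][v,u].max()<60:
                p=pt(c,u,v,d)
                if zr[0]<p[2]<zr[1]: P.append(np.r_[p,u,v])
    P=np.array(P); print(n,len(P),P.mean(0).round(3),P.min(0).round(3),P.max(0).round(3))
for l,u,v in(('rackFL',249,212),('FR',272,213),('BL',252,133),('BR',277,133),('red1',304,179),('red2',331,213)):
    print(l,pt(T,u,v).round(3))
```

```text
top 66 [4.95000e-01 2.38000e-01 1.27000e-01 2.83697e+02 2.19379e+02] [4.84e-01 2.25e-01 1.22e-01 2.80e+02 2.16e+02] [5.05e-01 2.49e-01 1.33e-01 2.88e+02 2.23e+02]
scene 60 [4.92000e-01 2.43000e-01 1.30000e-01 3.07167e+02 2.21350e+02] [4.80e-01 2.30e-01 1.14e-01 3.01e+02 2.18e+02] [5.09e-01 2.56e-01 1.34e-01 3.13e+02 2.25e+02]
tallpad 65 [ 4.97000e-01 -2.32000e-01  1.27000e-01  4.45231e+02  2.20246e+02] [ 4.86e-01 -2.43e-01  1.21e-01  4.41e+02  2.17e+02] [ 5.07e-01 -2.19e-01  1.33e-01  4.49e+02  2.24e+02]
rackFL [0.517 0.356 0.051]
FR [0.514 0.278 0.09 ]
BL [0.758 0.343 0.089]
BR [0.759 0.267 0.085]
red1 [0.62  0.184 0.072]
red2 [0.516 0.1   0.074]
```

View pics/ct.png

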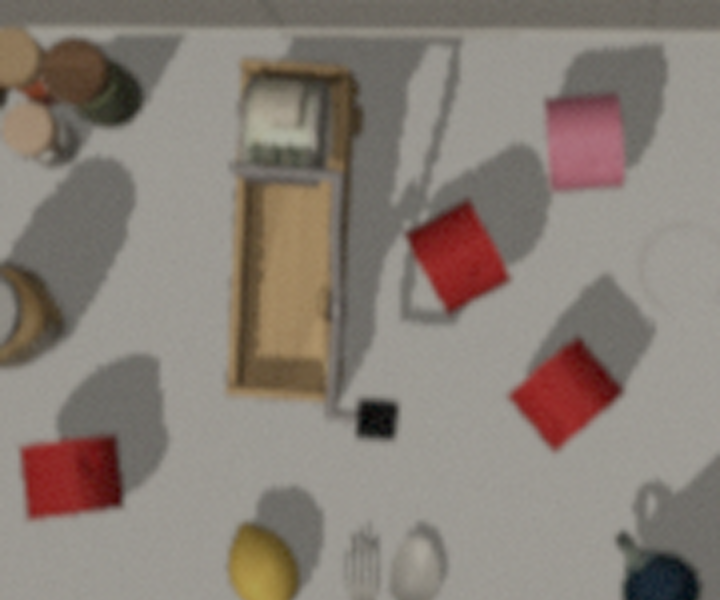

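The crop confirms the choice. The paddle, at crop (377,419), hangs on the narrow rack's lever, whose tin waits behind the gate. It measures about (0.494, 0.240, 0.128), and the height matches. I'll move above it with the fingers shut.

```bash
python3 -m crank '[{"twist":[0,0,7],"travel":[0.05,-0.05,0],"grip":0},{"twist":[0,0,14],"travel":[0.1,-0.1,0],"grip":0},{"twist":[0,0,21],"travel":[0.15,-0.15,0],"grip":0},{"twist":[0,0,27],"travel":[0.2,-0.2,0],"grip":0},{"twist":[0,0,27],"travel":[0.547,-0.538,0],"grip":0},{"twist":[0,0,27],"travel":[0.547,-0.538,0],"grip":0},{"twist":[0,0,27],"travel":[0.547,-0.538,0],"grip":0},{"twist":[0,0,27],"travel":[0.547,-0.538,0],"grip":0},{"twist":[0,0,27],"travel":[0.547,-0.538,0],"grip":0},{"twist":[0,0,27],"travel":[0.547,-0.538,0],"grip":0},{"twist":[0,0,27],"travel":[0.547,-0.538,0],"grip":0},{"twist":[0,0,27],"travel":[0.547,-0.538,0],"grip":0},{"twist":[0,0,27],"travel":[0.547,-0.538,0],"grip":0},{"twist":[0,0,27],"travel":[0.547,-0.538,0],"grip":0},{"twist":[0,0,27],"travel":[0.547,-0.538,0],"grip":0},{"twist":[0,0,27],"travel":[0.547,-0.538,0],"grip":0},{"twist":[0,0,27],"travel":[0.547,-0.538,0],"grip":0},{"twist":[0,0,27],"travel":[0.547,-0.538,0],"grip":0},{"twist":[0,0,27],"travel":[0.547,-0.538,0],"grip":0},{"twist":[0,0,27],"travel":[0.547,-0.538,0],"grip":0}]'
python3 - <<'E'
from h import *
from scipy.spatial.transform import Rotation as R
s=robot.sense();print(s['t'],s['ee_pos'],R.from_rotvec(s['eef_rot']).as_matrix().round(3),s['grip_width'],s['ft_force'])
c=cap('wrist');cv2.imwrite('pics/w1.png',c['pixels'])
E
```

```text
t: 2.1
ee_pos: [0.4915, 0.2391, 0.2269]
eef_rot: [3.141, -0.066, 0.0]
ft_force: [-0.2, -0.6, -0.4]
grip_width: 0.007
grip_force: 0.0
2.1 [0.49149863 0.23906196 0.22693217] [[ 0.999 -0.042  0.   ]
 [-0.042 -0.999 -0.   ]
 [ 0.     0.    -1.   ]] 0.006915706004948052 [-0.22636132 -0.58091037 -0.4350897 ]
```

View pics/w1.png

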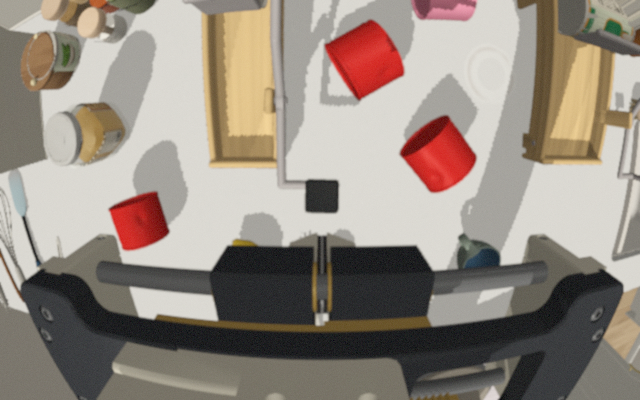

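The wrist view shows the paddle at (321,196), laterally in line with the shut fingertips at (321,240 to 320). There's nothing under the gripper body. Next I press down, part way first.

```bash
python3 -m crank '[{"twist":[0,0,0],"travel":[0,0,0.04],"grip":0},{"twist":[0,0,0],"travel":[0,0,0.07],"grip":0},{"twist":[0,0,0],"travel":[0,0,0.09],"grip":0},{"twist":[0,0,0],"travel":[0,0,0.1],"grip":0},{"twist":[0,0,0],"travel":[0,0,0.11],"grip":0},{"twist":[0,0,0],"travel":[0,0,0.115],"grip":0},{"twist":[0,0,0],"travel":[0,0,0.12],"grip":0},{"twist":[0,0,0],"travel":[0,0,0.12],"grip":0}]'
python3 - <<'E'
from h import *
c=cap('wrist');cv2.imwrite('pics/w2.png',c['pixels'])
E
```

```text
t: 2.95
ee_pos: [0.4918, 0.2403, 0.1067]
eef_rot: [-3.141, 0.064, -0.001]
ft_force: [0.0, -0.2, -1.1]
grip_width: 0.004
grip_force: 0.0
```

View pics/w2.png

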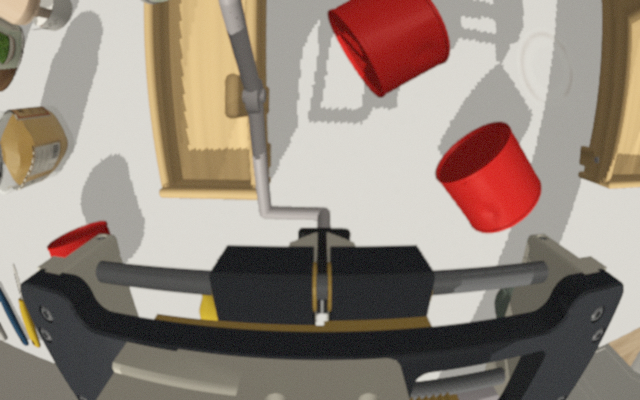

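The wrist view shows the paddle at (324,235) under the fingertips, with the lever tilting about its pivot at (253,98). I continue to the stop.

```bash
python3 -m crank '[{"twist":[0,0,0],"travel":[0,0,0.006],"grip":0},{"twist":[0,0,0],"travel":[0,0,0.01],"grip":0},{"twist":[0,0,0],"travel":[0,0,0.014],"grip":0},{"twist":[0,0,0],"travel":[0,0,0.014],"grip":0}]'
python3 - <<'E'
from h import *
c=cap('scene');cv2.imwrite('pics/s3.png',cv2.resize(c['pixels'][170:290,210:370],None,fx=5,fy=5,interpolation=2))
print(robot.sense()['ft_force'])
E
```

```text
t: 3.4
ee_pos: [0.4921, 0.2406, 0.0937]
eef_rot: [-3.14, 0.063, -0.003]
ft_force: [-4.1, 0.4, 12.3]
grip_width: 0.005
grip_force: 6.6
[-3.6185129   0.03500255 13.12650462]
```

View pics/s3.png

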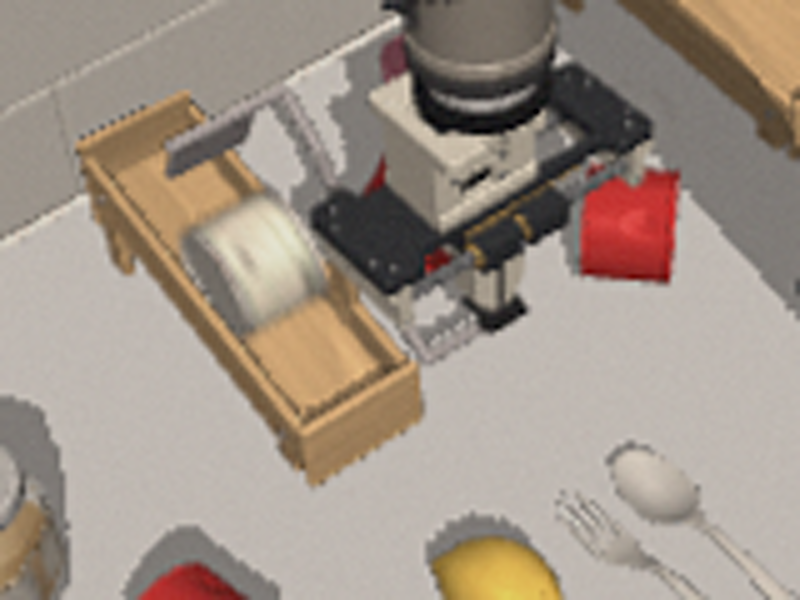

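The gate is up at (210,140) and the tin is rolling, at (255,260). I hold for a second, then look before I release.

```bash
python3 -m crank '[{"twist":[0,0,0],"travel":[0,0,0],"grip":0},{"twist":[0,0,0],"travel":[0,0,0],"grip":0},{"twist":[0,0,0],"travel":[0,0,0],"grip":0},{"twist":[0,0,0],"travel":[0,0,0],"grip":0},{"twist":[0,0,0],"travel":[0,0,0],"grip":0},{"twist":[0,0,0],"travel":[0,0,0],"grip":0},{"twist":[0,0,0],"travel":[0,0,0],"grip":0},{"twist":[0,0,0],"travel":[0,0,0],"grip":0},{"twist":[0,0,0],"travel":[0,0,0],"grip":0},{"twist":[0,0,0],"travel":[0,0,0],"grip":0}]'
python3 - <<'E'
from h import *
c=cap('scene');cv2.imwrite('pics/s4.png',cv2.resize(c['pixels'][170:290,210:370],None,fx=5,fy=5,interpolation=2))
E
```

```text
t: 4.45
ee_pos: [0.4921, 0.2406, 0.0938]
eef_rot: [-3.14, 0.063, -0.003]
ft_force: [-2.7, -0.2, 11.7]
grip_width: 0.006
grip_force: 6.1
```

View pics/s4.png

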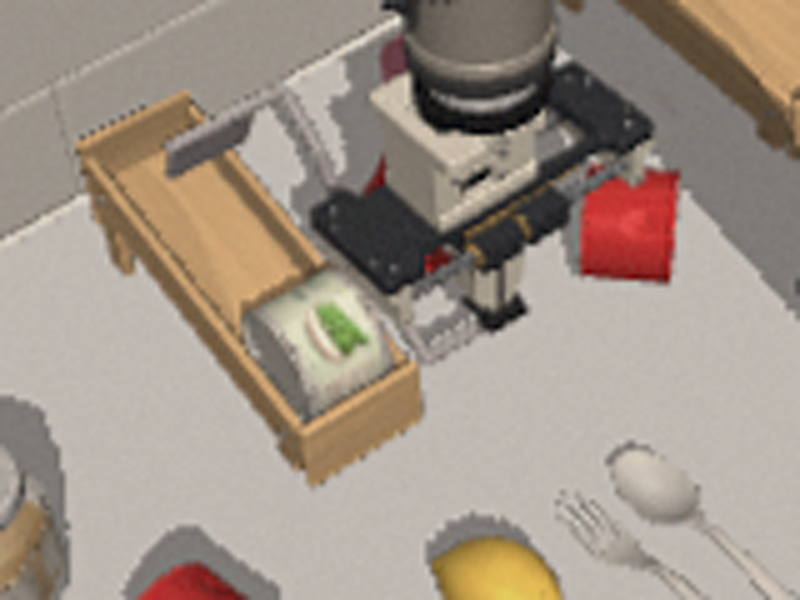

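The tin now rests against the front lip at (320,340). I let the paddle come up slowly and withdraw upward.

```bash
python3 -m crank '[{"twist":[0,0,0],"travel":[0,0,-0.008],"grip":0},{"twist":[0,0,0],"travel":[0,0,-0.016],"grip":0},{"twist":[0,0,0],"travel":[0,0,-0.024],"grip":0},{"twist":[0,0,0],"travel":[0,0,-0.032],"grip":0},{"twist":[0,0,0],"travel":[0,0,-0.04],"grip":0},{"twist":[0,0,0],"travel":[0,0,-0.05],"grip":0},{"twist":[0,0,0],"travel":[0,0,-0.08],"grip":0},{"twist":[0,0,0],"travel":[0,0,-0.12],"grip":0},{"twist":[0,0,0],"travel":[0,0,-0.15],"grip":0},{"twist":[0,0,0],"travel":[0,0,-0.15],"grip":0},{"twist":[0,0,0],"travel":[0,0,-0.15],"grip":0},{"twist":[0,0,0],"travel":[0,0,-0.15],"grip":0},{"twist":[0,0,0],"travel":[0,0,-0.15],"grip":0}]'
python3 - <<'E'
from h import *
c=cap('scene');cv2.imwrite('pics/s5.png',cv2.resize(c['pixels'][110:310,190:430],None,fx=3,fy=3,interpolation=2))
E
```

```text
t: 5.8
ee_pos: [0.4909, 0.24, 0.2412]
eef_rot: [3.14, -0.064, -0.005]
ft_force: [-0.3, -0.2, -0.9]
grip_width: 0.007
grip_force: 0.0
```

View pics/s5.png

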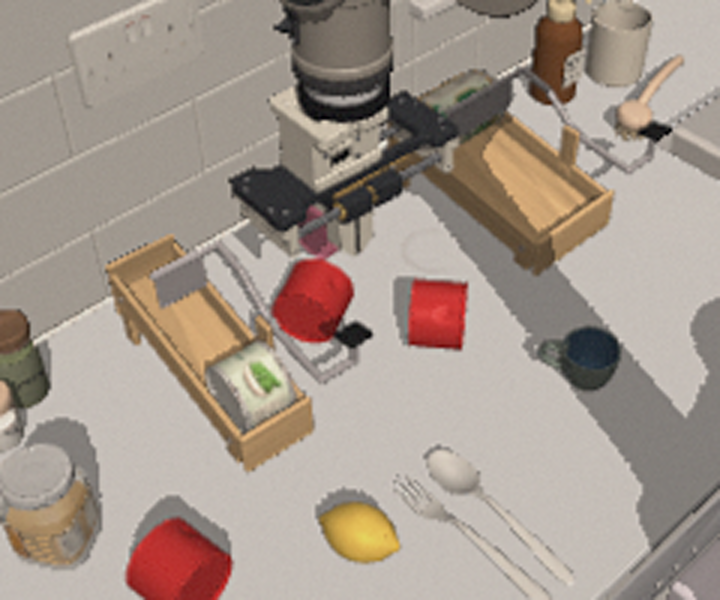

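The gate is down at (180,275) and the paddle is back at its original place, crop (353,333). The tin is at the lip, and the tall rack and bystanders haven't moved. I'm handing the job in.

```bash
python3 -c "
from cell import robot
print(robot.finish_job())"
```

```text
the job is handed in; nothing more can be done
None
```

I pressed the short rack's paddle, the tin rolled down to the front lip, the gate is down again, nothing else moved in the last picture, and the job is handed in (no verdict was returned).

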